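Centre the lamp spot on the microscope-lamp alignment stand

ROBOT

A 7-joint arm with a two-finger parallel gripper is mounted at the origin on the work surface. World frame = base frame: x ahead of the robot, y to its left, z up, the work surface at z = 0. Lengths are in mm, angles in rad, forces in N, time in s.
With the tool pointing down it reaches from about 400 to 875 mm from the base axis. Payload 4.4 kg.
Tool frame: the origin (TCP) lies at the very end of the fingers, on their centre line; the grasp point (between the pads) lies 19 mm behind it; z points along the fingers, y is the line along which they close (so a half turn about z gives the same grasp; the last joint's range is limited). The gripper opens to 85 mm and grips with 20 to 120 N. Pads are 22 mm wide; open, the fingers measure 114 mm over their backs; the gripper's body (76 mm by 85 mm) begins 54 mm behind the grasp point. The pads swing forward as they close: fully open they stand 13 mm farther back than shut.
Start: joints at [1.152, 0.628, 0.038, 1.517, -0.027, 0.996, -0.02], TCP at [224.62, -609.97, 231.313] pointing down, gripper open.
Joint ranges: [-3.06, 3.06], [-0.37, 2.12], [-1.25, 1.32], [0.18, 2.47], [-1.1, 4.24], [0.23, 1.98], [-2.94, 2.94]. Speed limits (rad/s): [2.57, 2.57, 3.14, 3.14, 3.14, 3.14, 3.14].

INTERFACE

Orientations are given as [roll, pitch, yaw] about the fixed x, y, z axes, in that order (R = Rz(yaw) Ry(pitch) Rx(roll)).
In Python, from cell import ctrl gives the robot as it stands.
- The arm moves only by the tool step_arm, never from a script. Its argument "series" is a list that holds one entry, the list of rows, each a list of 7 numbers: the turn, a rotation vector about the tool's x, y, z as a fraction of full scale, then the shift along the tool's x, y, z as a fraction of full scale, then the closure, from 0 (fully open) to 1 (shut). In form: [[[ax, ay, az, tx, ty, tz, gripper], ...]]. A call has 1 to 12 rows; each row shifts and turns the commanded pose from where the row before left it, along the tool's axes as they then stand; what a row does not reach is not made up. Full scale, the value 1, is 150 mm for a shift and 45 degrees for a turn. A row lasts 1/10 s, in which the tool goes at most 50 mm and 8.59 degrees, less where a joint would pass 70% of its speed; a pose out of reach is approached as far as the arm can. A call with a number of a shift or a turn outside -1 to 1 is refused whole. A call with a gripper value outside its range is refused whole. The fingers move at their own pace and stop on an object; the grip force is fixed at half the most. Time passes only in rows, so rows that do not move let the fingers close. It gives the time, the measured TCP pose, the force, the opening and the grip force at its end, in the units of the state.
- ctrl.read_state(): the state, without advancing time (a new reading comes with each control period).
- ctrl.get_image(name): name is "scene" or "top"; returns a dict with "img" (480x640x3 uint8, red, green, blue), "fx", "fy", "cx", "cy" (pixels), "R" (3x3) and "t" (3): a world point X has camera coordinates R X + t. Camera axes: x right, y down, z forward; pixel columns grow to the right and rows downward; lengths in mm; the calibration is good to about 2 mm. A picture is of the moment at which its call begins. There is no depth.
- ctrl.finish_job(): hands the job in; it is judged then, once.
Trained networks look in a picture, given as the dict that the camera call returned (one of the last four; its "shot" number tells which), for a name from the list of things; names that differ only in an ending like _2 or _b are one class to them, and where a whole thing is asked for, a point or a joint stands for the part that bears it (a point fixed in the world has none). Each returns a list of dicts, best first, with "score" (0 to 1); they miss things now and then, are a little off and sometimes report something else, mostly with a low value. They report only what shows in the picture. A call takes as long as a camera call.
- ctrl.recognise(picture, thing): "centre" ([column, row] in pixels, amid what is visible of it).
The state is a dict: "clock": time; "qpos": joint angles; "qd": joint speeds; "tau": joint torques, N m; "eef_pos": TCP position; "tool_rot": TCP orientation; "force": force on the tool from outside, world axes, zero at the start; "torque": the same for the moment, N m; "width": finger opening in mm; "gripper_force": force on a finger pad.
Only numpy, scipy, OpenCV 4.12 (cv2) and the standard library are available. Lean on these libraries where they do the work, as an engineer would, in place of code of your own. Each camera call takes 0.05 s, during which the arm holds its last target. There are 200 camera calls.

TASK

The lamp's small bright spot is reflected by the mirror onto the flat grey screen. Turn the two thumb screws on top of the mirror mount until the whole spot lies inside the black ring on the round paper label (not the square one), then let go of the screws. Leave the jar, the dropper bottle and the slide box standing where they are.

Things in the scene. Friction and masses are not known exactly. Their poses are not given: they have to be found in the camera images.
- stand: Fixed stand: base plate 330 x 310 x 12 mm with black mirror mount, lamp tube (+y side of the screen, top 107 mm up) and level grey screen (140 mm square, centre x 175, y 0, top 20 mm up). Origin: on the table straight below the right screw; x points level from mount to screen, z up, y left of x. Mount's top plate: 42 mm along x, 165 along y (-32 to 132), upper face 142 mm up.
- screw_left_grip (a point): Middle of the knurled steel head of the left thumb screw, upright on the mount's top plate at x 0, y 100 mm of the stand: a round head 32 mm in diameter, 26 mm high, on a thin stem, axis vertical. This point is 172 mm above the table, 30 mm above the top plate. Grip it across its diameter from above, at any yaw.
- screw_right_grip (a point): Same for the right thumb screw, at x 0, y 0 of the stand, same size and height; the two heads are 100 mm apart, centre to centre.
- screw_left (a joint): Turn of the left thumb screw, rad, positive clockwise seen from above, stops at -2 and +2. It turns stiffly (about 0.04 N m) and stays where it is left. It swings the spot along an arc about the right screw's vertical axis: +1 rad (clockwise) swings it 0.16 rad towards the stand's +y, about 28 mm at the screen's middle; in proportion.
- screw_right (a joint): Turn of the right thumb screw, same sense, stops and stiffness. It moves the spot straight away from or towards the right screw's vertical axis (roughly along the stand's x): +1 rad (clockwise) moves it 28 mm outwards, away from the mirror; in proportion. At 0 the spot is 175 mm from that axis.
- spot_center (a point): Centre of the bright pale-blue light spot on the screen, a disc 14 mm in diameter, about 21 mm above the table.
- round_label: Round white paper label, 42 mm in diameter, stuck flat on the screen, with a black ring (28 mm inside, 34 mm outside diameter) and a small cross at its centre: the target. Origin at the centre of the ring. It and the square label lie at opposite corners of the screen's middle; which is where varies.
- square_label: Square white paper label, 38 mm, with a black square frame, stuck flat on the screen: not the target. Origin at its centre.
- reagent_jar_mid (a point): Middle of a loose amber glass jar with an orange cap, 64 mm in diameter, 100 mm high, point 50 mm up, standing beside the stand on its -y side. To be left alone.
- dropper_bottle_mid (a point): Point 50 mm up a loose white dropper bottle, 48 mm in diameter, 110 mm high, standing beside the stand on its -y side. To be left alone.
- slide_box_mid (a point): Middle of a loose blue slide box 85 x 60 x 34 mm lying flat beside the stand on its +y side. To be left alone.

How it is judged (in metres and radians):
At the end, for the whole second after the job is handed in: The spot's centre is within 7 mm of the ring's centre (the whole 14 mm spot lies inside the 28 mm ring) (horizontal distance between spot_center and round_label below 0.007 m); the robot touches nothing.
It fails at once if the jar, the dropper bottle or the slide box is moved by more than 20 mm (distance of any of reagent_jar_mid, dropper_bottle_mid, slide_box_mid from where it was at the start of the episode above 0.02 m).
It also fails if it takes over 42 s, if anything falls off the work surface, if the arm or the gripper's body presses on something with over 40 N, if the wrist force passes 120 N, or if a joint passes its speed limit or range.

## Working session

There is one attempt and no reset: what is moved stays moved. The work goes in short steps, Python scripts to look and compute and a tool call to move; the robot and the scene stay as the last step left them, time stands still between calls to the robot, and variables do not carry over. Pictures are saved under pics/ and viewed, at most 10 in all, crops included, and the job is handed in when it is done.

Besides the shell and the picture viewer there is one more tool, called after "Request:" as a command line: name --argument value ..., lists and objects as JSON in quotes. step_arm: Moves the arm, as the interface text tells. Shift numbers are shares of 150 mm and turn numbers shares of 45 degrees, none past 1 either way. Its arguments: {"type":"object","properties":{"series":{"type":"array","items":{"type":"array","items":{"type":"array","items":{"type":"number","minimum":-1,"maximum":1}}}}},"required":["series"]}

```bash
mkdir -p pics; ls; cat > h.py <<'E'
import numpy as np,cv2
from cell import ctrl
def ray(p,uv,z):
    R=np.array(p["R"]);t=np.array(p["t"]).ravel()
    d=R.T@np.array([(uv[0]-p["cx"])/p["fx"],(uv[1]-p["cy"])/p["fy"],1]);c=-R.T@t
    return c+d*(z-c[2])/d[2]
def proj(p,X):
    c=np.array(p["R"])@X+np.array(p["t"]).ravel()
    return [p["fx"]*c[0]/c[2]+p["cx"],p["fy"]*c[1]/c[2]+p["cy"]]
E
python3 - <<'E'
from h import *
Z=dict(screw_left_grip=172,screw_right_grip=172,spot_center=21,round_label=20,square_label=20,reagent_jar_mid=50,dropper_bottle_mid=50,slide_box_mid=17)
for n in("scene","top"):
    p=ctrl.get_image(n);cv2.imwrite(f"pics/{n}0.png",p["img"][:,:,::-1])
    print(n,(-np.array(p["R"]).T@np.array(p["t"]).ravel()).round())
    for k,z in Z.items():
        for r in ctrl.recognise(p,k)[:2]: print(k,np.round(r["centre"],1),round(r["score"],2),ray(p,r["centre"],z).round(1))
s=ctrl.read_state();print(s["eef_pos"],s["tool_rot"],s["width"],s["clock"])
E
```

```text
pics
scene [1113.  -66.  770.]
screw_left_grip [305.5 197.7] 0.83 [477.1 -20.3 172. ]
screw_right_grip [250.5 203.8] 0.78 [ 479.6 -116.   172. ]
spot_center [307.4 197.7] 0.27 [317.1  -4.7  21. ]
round_label [279.3 351.4] 0.88 [684.3 -91.3  20. ]
square_label [246.3 326.5] 0.59 [ 627.9 -145.2   20. ]
reagent_jar_mid [137.6 244.6] 0.78 [ 434.9 -345.6   50. ]
reagent_jar_mid [261.6 338.1] 0.47 [ 673.  -117.6   50. ]
dropper_bottle_mid [145.4 311.3] 0.7 [ 593.7 -313.6   50. ]
slide_box_mid [401.4 253.2] 0.55 [497.  163.3  17. ]
slide_box_mid [136.7 246.6] 0.39 [ 409.1 -359.5   17. ]
top [ 466.   22. 1117.]
screw_left_grip [338.9 279.7] 0.46 [483.9 -18.4 172. ]
screw_left_grip [255.1 276.5] 0.34 [489.4 147.5 172. ]
screw_right_grip [390.4 277. ] 0.54 [ 489.7 -120.6  172. ]
round_label [368.9 192.7] 0.72 [690.6 -95.1  20. ]
square_label [392.4 215.5] 0.73 [ 636.8 -149.7   20. ]
reagent_jar_mid [341.  278.2] 0.7 [489.6 -28.3  50. ]
reagent_jar_mid [485.2 300.2] 0.63 [ 442.3 -350.2   50. ]
dropper_bottle_mid [468.5 236.8] 0.7 [ 584.4 -316.9   50. ]
slide_box_mid [257.5 275.9] 0.72 [494.7 162.6  17. ]
[ 224.61190568 -609.97801564  231.34213018] [ 3.14153437e+00 -3.26187954e-05  3.52751135e-01] 85.23071594190719 0.9
```

```bash
python3 - <<'E'
import cv2,numpy as np
a=cv2.imread("pics/scene0.png")[150:420,80:480];b=cv2.imread("pics/top0.png")[130:330,230:500]
cv2.imwrite("pics/a.png",cv2.resize(a,(800,540),interpolation=3));cv2.imwrite("pics/b.png",cv2.resize(b,(800,592),interpolation=3))
E
```

```text
(no output)
```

View pics/a.png

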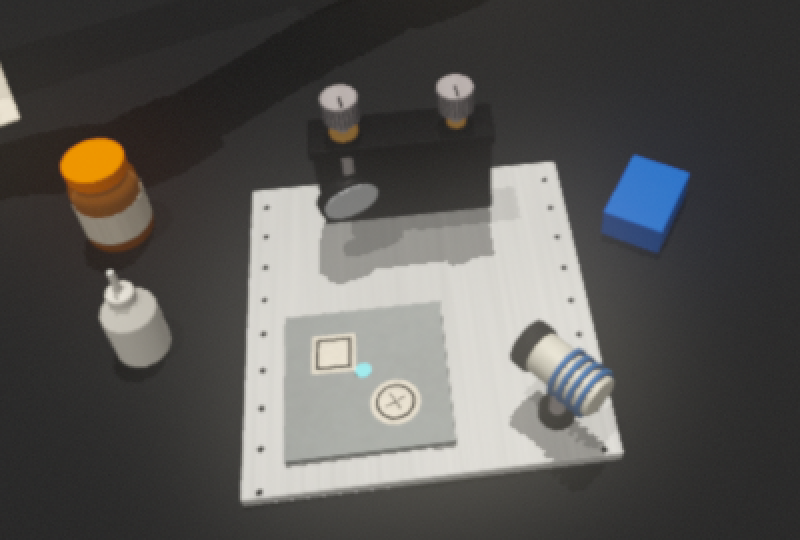

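View pics/b.png

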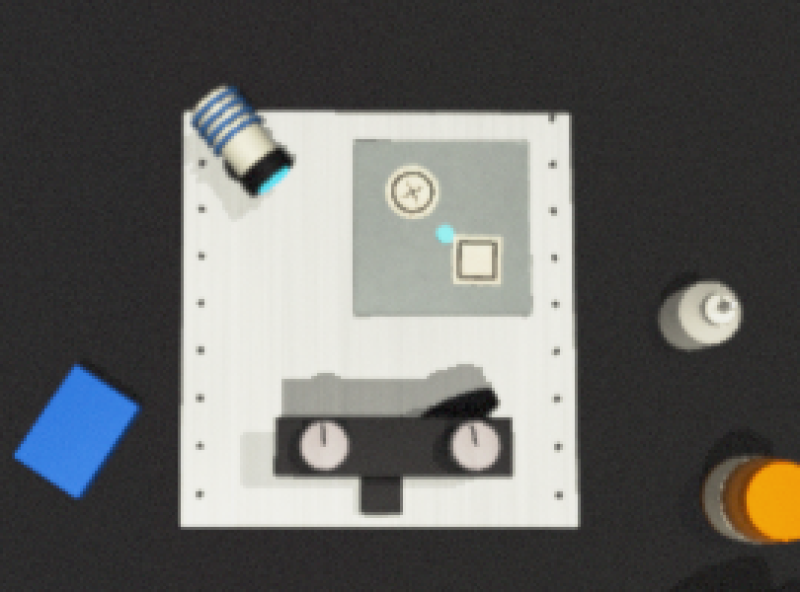

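Top view: screws at about (339,280) and (390,280), spot at (380,209), round label at (369,193), square at (391,217). The spot starts between the two labels; the scene view agrees (spot 262,335). Next I measure them.

```bash
cat >> h.py <<'E'
def spot(p,roi):
    x0,x1,y0,y1=roi;im=p["img"][y0:y1,x0:x1].astype(float)
    m=(np.clip(im[...,2]-im[...,0]-40,0,None))*(im.min(2)>60)
    ys,xs=np.nonzero(m);w=m[ys,xs];return [x0+(xs*w).sum()/w.sum(),y0+(ys*w).sum()/w.sum()],len(w)
ROI=dict(top=(345,412,172,240),scene=(220,310,300,382))
E
python3 - <<'E'
from h import *
H={}
for n in("scene","top"):
    p=ctrl.get_image(n);uv,k=spot(p,ROI[n]);S=ray(p,uv,21);L=ray(p,ctrl.recognise(p,"round_label")[0]["centre"],20)
    if n=="top": r,l=ray(p,[390,280.3],185),ray(p,[339.35,280.3],185)
    else: r,l=ray(p,[80+339/2,150+94/2],185),ray(p,[80+455/2,150+86/2],185)
    print(n,uv,k,S.round(1),L.round(1),"R",r.round(1),"L",l.round(1))
    for X in(S,L):
        d=(X-r)[:2];print(np.hypot(*d).round(1),np.arctan2(d[1],d[0]).round(4))
    d=l-r;print("stand yaw",np.arctan2(-d[0],d[1]))
E
```

```text
scene [np.float64(261.224620303757), np.float64(334.6666666666667)] 48 [ 648.5 -120.    21. ] [690.3 -90.2  20. ] R [ 476.3 -116.2  185. ] L [479.6 -16.7 185. ]
172.2 -0.0223
215.6 0.1207
stand yaw -0.033300456728475945
top [np.float64(379.75698324022346), np.float64(208.62290502793297)] 31 [ 652.7 -120.1   21. ] [694.4 -95.6  20. ] R [ 483.  -117.8  185. ] L [482.5 -18.8 185. ]
169.7 -0.0138
212.6 0.1048
stand yaw 0.0048032417627446285
```

Request:
step_arm --series '[[[0, 0, 0, 0.228, -0.208, 0, 0], [0, 0, 0, 0.228, -0.208, 0, 0], [0, 0, 0, 0.228, -0.208, 0, 0], [0, 0, 0, 0.228, -0.208, 0, 0], [0, 0, 0, 0.228, -0.208, 0, 0], [0, 0, 0, 0.228, -0.208, 0, 0], [0, 0, 0, 0.228, -0.208, 0, 0], [0, 0, 0, 0.228, -0.208, 0, 0], [0, 0, 0, 0.228, -0.208, 0, 0], [0, 0, 0, 0.228, -0.208, 0, 0], [0, 0, 0, 0.228, -0.208, 0, 0], [0, 0, 0, 0.228, -0.208, 0, 0]]]'

```text
clock: 2.3
eef_pos: [481.2, -115.1, 231.7]
tool_rot: [3.141, -0.001, 0.353]
force: [0.6, -0.6, 0.1]
width: 85.2
gripper_force: 0.0
```

```bash
python3 - <<'E'
from h import *
s=ctrl.read_state();print(s["eef_pos"],s["tool_rot"],s["qpos"],s["clock"])
E
```

```text
[ 481.19619294 -115.1286442   231.65697866] [ 3.14107526e+00 -7.44657516e-04  3.52651547e-01] [ 0.18544527  0.40701032 -0.0102221   1.94109577  0.0057817   0.79260994
 -1.04614182] 2.3
```

Request:
step_arm --series '[[[0, 0, 0, -0.01, 0.01, 0.17, 0], [0, 0, 0, 0, 0, 0.17, 0], [0, 0, 0, 0, 0, 0.17, 0], [0, 0, 0, 0, 0, 0, 0]]]'

```text
clock: 2.7
eef_pos: [477.4, -118.2, 152.5]
tool_rot: [-3.139, 0.005, 0.353]
force: [-1.8, -0.4, 0.8]
width: 85.6
gripper_force: 0.0
```

```bash
python3 - <<'E'
from h import *
for n in("scene","top"):
    p=ctrl.get_image(n);cv2.imwrite(f"pics/{n}1.png",p["img"][:,:,::-1])
a=cv2.imread("pics/scene1.png")[130:270,170:370];b=cv2.imread("pics/top1.png")[170:310,290:490]
cv2.imwrite("pics/c.png",np.vstack([cv2.resize(x,(428,300),interpolation=3) for x in(a,b)]))
E
```

```text
(no output)
```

View pics/c.png

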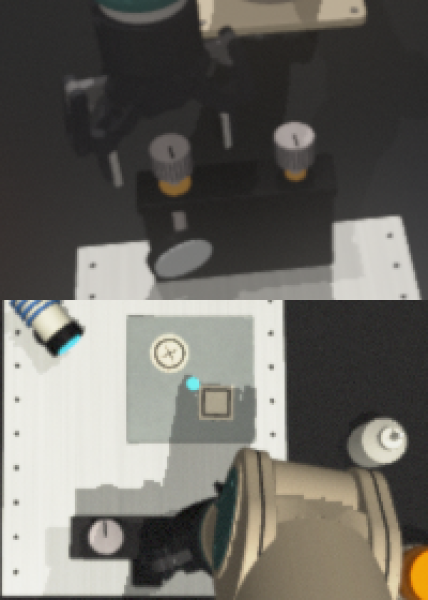

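The right head (crop 170,155) stands between the two finger pads, and the spot and round label are both still visible from the top. Closing now.

Request:
step_arm --series '[[[0, 0, 0, 0, 0, 0, 1], [0, 0, 0, 0, 0, 0, 1], [0, 0, 0, 0, 0, 0, 1], [0, 0, 0, 0, 0, 0, 1], [0, 0, 0, 0, 0, 0, 1], [0, 0, 0, 0, 0, 0, 1], [0, 0, 0, 0, 0, 0, 1], [0, 0, 0, 0, 0, 0, 1]]]'

```text
clock: 3.6
eef_pos: [479.5, -118.0, 155.9]
tool_rot: [-3.141, -0.001, 0.353]
force: [-1.7, 2.4, 8.6]
width: 30.3
gripper_force: 58.7
```

```bash
cat > m.py <<'E'
from h import *
# stand frame: right screw axis R0, yaw psi per camera; label by ring fit
def label(p,g):
    x,y=[int(round(v)) for v in g];im=p["img"][y-16:y+17,x-16:x+17]
    m=((im[...,0].astype(int)-im[...,2]>4)&(im.max(2)>0)).astype(np.uint8)
    m=cv2.morphologyEx(m,cv2.MORPH_CLOSE,np.ones((5,5),np.uint8))
    c=max(cv2.findContours(m,0,1)[0],key=cv2.contourArea);(u,v),ax,_=cv2.fitEllipse(cv2.convexHull(c))
    return [x-16+u,y-16+v],ax
R0=dict(scene=[477.5,-116.2],top=[481,-117.8])
if __name__=="__main__":
  s=ctrl.read_state();print(np.round(s["eef_pos"],1),np.round(s["tool_rot"],3),s["qpos"][6].round(2),s["width"].round(1),s["gripper_force"],np.round(s["force"],1),s["clock"])
  for n in("scene","top"):
    p=ctrl.get_image(n);uv,k=spot(p,ROI[n]);S=ray(p,uv,21)
    luv,ax=label(p,dict(scene=[278,350.5],top=[369.4,194.5])[n]);L=ray(p,luv,20)
    q=[(np.hypot(*(X[:2]-R0[n])),np.arctan2(*(X[:2]-R0[n])[::-1])) for X in(S,L)]
    print(n,np.round(uv,1),k,np.round(luv,1),np.round(ax,1),(L-S)[:2].round(1),"turn right",((q[1][0]-q[0][0])/28).round(3),"left",((q[1][1]-q[0][1])/.16).round(3))
E
python3 m.py
```

```text
Traceback (most recent call last):
  File "m.py", line 11, in <module>
    s=ctrl.read_state();print(np.round(s["eef_pos"],1),np.round(s["tool_rot"],3),s["qpos"][6].round(2),s["width"].round(1),s["gripper_force"],np.round(s["force"],1),s["clock"])
                                                                                                       ^^^^^^^^^^^^^^^^
AttributeError: 'float' object has no attribute 'round'
```

```bash
sed -i 's/s\["width"\].round(1)/s["width"]/;s/s\["qpos"\]\[6\].round(2)/s["qpos"][6]/' m.py; python3 m.py
```

```text
[ 479.5 -118.   155.9] [-3.141e+00 -1.000e-03  3.530e-01] -1.04190214731135 30.303019267319186 58.723055720329285 [-1.7  2.4  8.6] 3.6
scene [261.4 334.5] 58 [279.3 347.5] [28.7 37.6] [28.6 28.9] turn right 1.077 left 0.919Traceback (most recent call last):
  File "m.py", line 14, in <module>
    luv,ax=label(p,dict(scene=[278,350.5],top=[369.4,194.5])[n]);L=ray(p,luv,20)
           ~~~~~^^^^^^^^^^^^^^^^^^^^^^^^^^^^^^^^^^^^^^^^^^^^^^^^
  File "m.py", line 7, in label
    c=max(cv2.findContours(m,0,1)[0],key=cv2.contourArea);(u,v),ax,_=cv2.fitEllipse(cv2.convexHull(c))
                                                                     ~~~~~~~~~~~~~~^^^^^^^^^^^^^^^^^^^
cv2.error: OpenCV(4.12.0) /io/opencv/modules/imgproc/src/shapedescr.cpp:361: error: (-201:Incorrect size of input array) There should be at least 5 points to fit the ellipse in function 'fitEllipseNoDirect'
```

```bash
python3 - <<'E'
import cv2
a=cv2.imread("pics/top0.png")[:,:,::-1];b=cv2.imread("pics/scene0.png")[:,:,::-1]
print(a[194,356:382].tolist());print(b[350,262:294].tolist())
E
```

```text
[[164, 168, 160], [165, 168, 159], [168, 172, 164], [175, 180, 168], [224, 223, 202], [235, 230, 211], [146, 141, 123], [201, 193, 169], [236, 232, 212], [240, 236, 218], [238, 233, 214], [228, 221, 197], [176, 169, 149], [147, 141, 124], [191, 185, 160], [201, 193, 169], [235, 233, 214], [239, 237, 219], [235, 233, 213], [136, 133, 118], [168, 163, 142], [231, 227, 205], [190, 192, 176], [169, 174, 165], [167, 172, 164], [167, 172, 163]]
[[174, 176, 170], [174, 176, 171], [183, 184, 176], [211, 207, 194], [231, 224, 207], [209, 202, 186], [144, 138, 126], [190, 182, 167], [231, 223, 207], [235, 227, 210], [236, 227, 210], [235, 227, 210], [232, 224, 207], [227, 219, 203], [204, 197, 181], [166, 159, 146], [186, 179, 164], [203, 196, 180], [221, 214, 198], [229, 221, 205], [231, 224, 207], [233, 225, 208], [232, 224, 208], [212, 204, 188], [157, 150, 137], [168, 161, 147], [215, 208, 191], [225, 218, 203], [205, 201, 191], [178, 179, 173], [174, 176, 170], [173, 175, 169]]
```

```bash
sed -i 's/-im\[...,2\]>4)/-im[...,2]>11)/' m.py; python3 - <<'E'
import cv2
from m import label
for n,g in dict(scene=[278,350.5],top=[369.4,194.5]).items(): print(n,label(dict(img=cv2.imread(f"pics/{n}0.png")[:,:,::-1]),g))
E
python3 m.py
```

```text
scene ([277.32135581970215, 350.61180686950684], (22.777851104736328, 26.051746368408203))
top ([368.87252616882324, 194.4773063659668], (18.30195426940918, 18.971328735351562))
[ 479.5 -118.   155.9] [-3.141e+00 -1.000e-03  3.530e-01] -1.041984032259111 30.56154112249196 58.72375845909119 [-2.4  2.2  8.6] 3.7
scene [261.4 334.5] 58 [277.4 350.6] [22.7 25.9] [34.  25.3] turn right 1.255 left 0.789
top [379.7 208.7] 34 [368.9 194.5] [18.3 19. ] [33.8 24.9] turn right 1.251 left 0.768
```

Both cameras agree: right +1.25 rad, left +0.78 rad.

Request:
step_arm --series '[[[0, 0, 0.177, 0, 0, 0, 1], [0, 0, 0.177, 0, 0, 0, 1], [0, 0, 0.177, 0, 0, 0, 1], [0, 0, 0.177, 0, 0, 0, 1], [0, 0, 0.177, 0, 0, 0, 1], [0, 0, 0.177, 0, 0, 0, 1], [0, 0, 0.177, 0, 0, 0, 1], [0, 0, 0.177, 0, 0, 0, 1], [0, 0, 0.177, 0, 0, 0, 1], [0, 0, 0, 0, 0, 0, 1], [0, 0, 0, 0, 0, 0, 1], [0, 0, 0, 0, 0, 0, 1]]]'

```text
clock: 5.0
eef_pos: [480.4, -115.2, 155.9]
tool_rot: [-3.138, 0.003, -0.896]
force: [-1.0, 7.6, 10.4]
width: 30.5
gripper_force: 59.1
```

```bash
python3 m.py
```

```text
[ 480.4 -115.2  155.9] [-3.138e+00  3.000e-03 -8.960e-01] -1.956414168222095 30.4734979754266 59.137099385261536 [-1.   7.6 10.4] 5.0
scene [261.6 352.8] 50 [277.4 350.5] [22.8 25.7] [-1.2 26.6] turn right -0.004 left 0.808
top [380.  193.9] 31 [368.8 194.4] [18.4 18.7] [-1.1 26.2] turn right 0.004 left 0.793
```

Request:
step_arm --series '[[[0, 0, 0, 0, 0, 0, 0], [0, 0, 0, 0, 0, 0, 0], [0, 0, 0, 0, 0, 0, 0], [0, 0, 0, 0, 0, 0, 0], [0, 0, 0, 0, 0, 0, 0], [0, 0, 0, 0, 0, -0.2, 0], [0, 0, 0, 0, 0, -0.3, 0], [0, 0, -0.19, 0, 0, 0, 0], [0, 0, -0.19, 0, 0, 0, 0], [0, 0, -0.19, 0, 0, 0, 0], [0, 0, -0.19, 0, 0, 0, 0], [0, 0, -0.19, 0, 0, 0, 0]]]'

```text
clock: 6.3
eef_pos: [479.3, -118.9, 229.8]
tool_rot: [3.141, 0.0, -0.146]
force: [0.1, 0.7, -0.3]
width: 85.4
gripper_force: 0.0
```

Request:
step_arm --series '[[[0, 0, -0.19, 0, 0, 0, 0], [0, 0, 0, 0, -0.22, 0, 0], [0, 0, 0, 0, -0.22, 0, 0], [0, 0, 0, 0, -0.22, 0, 0], [0, 0, 0, 0, 0, 0, 0], [0, 0, 0, 0, 0, 0, 0]]]'

```text
clock: 6.9
eef_pos: [479.8, -19.5, 229.8]
tool_rot: [3.141, 0.0, -0.001]
force: [0.6, -0.5, -0.7]
width: 85.0
gripper_force: 0.0
```

```bash
python3 m.py
```

```text
[479.8 -19.5 229.8] [ 3.141e+00  0.000e+00 -1.000e-03] -1.4935173320047277 85.01699700847027 0.0 [ 0.6 -0.5 -0.7] 6.9
scene [261.6 352.8] 50 [277.4 350.6] [22.8 25.7] [-1.1 26.5] turn right -0.001 left 0.806
top [380.  193.9] 30 [368.8 194.2] [18.2 18.8] [-0.8 26.1] turn right 0.016 left 0.789
```

Request:
step_arm --series '[[[0, 0, 0, 0.008, -0.012, 0.16, 0], [0, 0, 0, 0, 0, 0.17, 0], [0, 0, 0, 0, 0, 0.165, 0], [0, 0, 0, 0, 0, 0, 0], [0, 0, 0, 0, 0, 0, 1], [0, 0, 0, 0, 0, 0, 1], [0, 0, 0, 0, 0, 0, 1], [0, 0, 0, 0, 0, 0, 1], [0, 0, 0, 0, 0, 0, 1], [0, 0, 0, 0, 0, 0, 1], [0, 0, 0, 0, 0, 0, 1], [0, 0, 0, 0, 0, 0, 1]]]'

```text
clock: 8.2
eef_pos: [481.8, -17.0, 157.0]
tool_rot: [-3.14, -0.002, -0.002]
force: [-1.2, 1.9, 8.3]
width: 30.5
gripper_force: 58.8
```

```bash
python3 m.py
```

```text
[481.8 -17.  157. ] [-3.14e+00 -2.00e-03 -2.00e-03] -1.46902574952484 30.48705057577941 58.7649804353714 [-1.2  1.9  8.3] 8.2
scene [261.6 352.8] 50 [277.4 350.6] [22.7 26. ] [-1.2 26.5] turn right -0.003 left 0.805
top [380.  193.9] 30 [368.8 194.3] [18.3 18.8] [-1.  26.2] turn right 0.008 left 0.793
```

0.8 rad = 45.8°, az total 1.02: six rows of 0.17.

Request:
step_arm --series '[[[0, 0, 0.17, 0, 0, 0, 1], [0, 0, 0.17, 0, 0, 0, 1], [0, 0, 0.17, 0, 0, 0, 1], [0, 0, 0.17, 0, 0, 0, 1], [0, 0, 0.17, 0, 0, 0, 1], [0, 0, 0.17, 0, 0, 0, 1], [0, 0, 0, 0, 0, 0, 1], [0, 0, 0, 0, 0, 0, 1], [0, 0, 0, 0, 0, 0, 1]]]'

```text
clock: 9.2
eef_pos: [481.8, -17.0, 157.0]
tool_rot: [-3.139, -0.0, -0.803]
force: [-1.0, 2.6, 8.7]
width: 30.8
gripper_force: 59.1
```

```bash
python3 m.py; python3 - <<'E'
from h import *
p=ctrl.get_image("scene");a=p["img"][310:390,220:330,::-1];q=ctrl.get_image("top");b=q["img"][150:230,320:430,::-1]
cv2.imwrite("pics/d.png",np.hstack([cv2.resize(x,(396,288),interpolation=3) for x in(a,b)]))
E
```

```text
[481.8 -17.  157. ] [-3.139 -0.    -0.803] -2.0508043816653605 30.77754133244983 59.12380635738373 [-1.   2.6  8.7] 9.2
scene [277.2 350.2] 42 [277.3 350.6] [22.8 26. ] [0.2 0. ] turn right 0.008 left 0.0
top [368.8 194.4] 23 [368.9 194.2] [18.4 18.7] [ 0.6 -0.3] turn right 0.022 left -0.01
```

View pics/d.png

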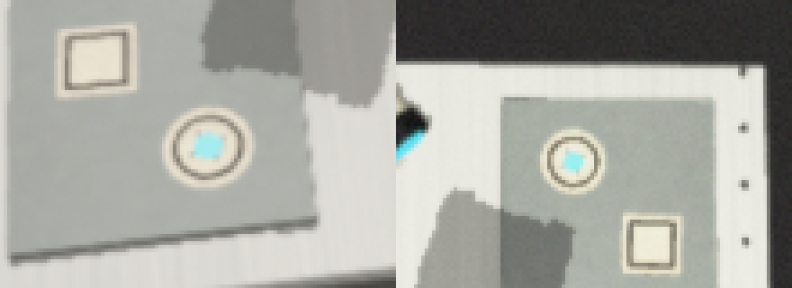

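In both views the spot is centred in the round label's ring (crop 208,146 and 573,161). Now I release and rise.

Request:
step_arm --series '[[[0, 0, 0, 0, 0, 0, 0], [0, 0, 0, 0, 0, 0, 0], [0, 0, 0, 0, 0, 0, 0], [0, 0, 0, 0, 0, 0, 0], [0, 0, 0, 0, 0, 0, 0], [0, 0, 0, 0, 0, -0.2, 0], [0, 0, 0, 0, 0, -0.3, 0], [0, 0, 0, 0, 0, -0.2, 0], [0, 0, 0, 0, 0, 0, 0], [0, 0, 0, 0, 0, 0, 0], [0, 0, 0, 0, 0, 0, 0]]]'

```text
clock: 10.5
eef_pos: [480.1, -17.8, 259.5]
tool_rot: [3.14, 0.002, -0.804]
force: [-0.0, 0.7, 0.4]
width: 85.0
gripper_force: 0.0
```

```bash
python3 m.py && python3 -c "
from cell import ctrl
print(ctrl.finish_job())"
```

```text
[480.1 -17.8 259.5] [ 3.14e+00  2.00e-03 -8.04e-01] -2.1503018484368206 85.01056548920327 0.0 [-0.   0.7  0.4] 10.5
scene [277.2 350.2] 41 [277.4 350.6] [22.7 26. ] [0.2 0.2] turn right 0.007 left 0.005
top [368.8 194.4] 23 [368.8 194.3] [18.1 18.7] [ 0.6 -0.2] turn right 0.021 left -0.007
the job is handed in; nothing more can be done
None
```

The spot was within about 1 mm of the round label's ring centre in both cameras after release. Both screws are let go, the gripper is clear above the mount, and the job was handed in at about 10.6 s; no verdict came back.

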